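Lock the battery hatch of a site light

TASK

The battery hatch on top of the yellow site light stands ajar on its spring. With closed fingers set in the slot of the orange quarter-turn fastener, press it down until the hatch is shut, and keeping it pressed turn the fastener clockwise (seen from above) a quarter turn as far as it goes, so that the hatch stays locked when you let go; then move clear. Grasp nothing, and leave the battery pack, the tape measure and the wood offcut where they lie.

Things in the scene. Friction and masses are not known exactly. Their poses are not given: they have to be found in the camera images.
- light: Yellow portable work light, fixed to the bench: case 280 (x) by 260 (y) by 126 (z) mm, hatch on top. Origin: centre of the underside, on the bench. Its x points from the front rim (red mark) to the hatch hinge and white lamp; z up. Tube handles reach 162 mm to either side at 70 mm height. The fastener's axis lies at x = -55 mm, y = 0 in this frame.
- hatch (a joint): Grey hatch hinged at the far edge, 165 mm from the fastener's axis, 116 mm high. rad: 0 = pressed right down, 0.085 = sprung ajar, as it starts. Pressing on the fastener takes 6 N at first, 9 N at the bottom; it goes down 14 mm. Below 0.03 the cam passes under its keeper; higher, it jams at a cam angle near 1 rad. Locked, it springs back only to about 0.035.
- cam (a joint): Rotation of the fastener in the hatch, rad, growing clockwise seen from above. Starts at 0 to 0.3 (slot roughly along the light's y), stop at 1.65; locked beyond 1.35 (slot along the light's x, towards the red mark). Stays where left; takes about 0.1 to 0.2 N m.
- dial: Orange round head of the fastener, 108 mm across, 18 mm thick, on the hatch; turns with joint cam. A straight slot 38 mm wide, 14 mm deep, black floor with white dashes, runs across it through the axis, open at both ends. Origin: on the axis, at the head's underside; y along the slot, z up. Slot floor 4 mm above the origin: 138 mm above the bench with the hatch ajar, 124 mm pressed down.
- slot_a (a point): Point on the slot's floor 36 mm from the axis, at the dial's -y end: a good place for the fingertips. Turning clockwise carries it towards the red mark on the light's front rim.
- slot_b (a point): The same at the other end of the slot (the dial's +y end); it goes towards the hinge.
- battery: Loose black battery pack with a yellow band, 100 by 62 by 58 mm, near the light; not to be moved. Origin: centre of the underside.
- tape: Loose yellow and black tape measure, 70 by 36 by 62 mm, near the light; not to be moved. Origin: centre of the underside.
- offcut: Loose wood offcut, 110 by 45 by 45 mm, near the light; not to be moved. Origin: centre of the underside.

How it is judged:
By the outcome, as a careful person would: the job done as asked, in the order asked, and still so for the second after the job is handed in, with the robot touching nothing.
It also fails if it takes over 38 s, if anything falls off the work surface, if the arm or the gripper's body presses on something with over 40 N, if the wrist force passes 120 N, or if a joint passes its speed limit or range.

ROBOT

A 6-joint arm with a two-finger parallel gripper is mounted at the origin on the work surface. World frame = base frame: x ahead of the robot, y to its left, z up, the work surface at z = 0. Lengths are in m, angles in degrees, forces in N, time in s.
With the tool pointing down it reaches from about 0.3 to 0.75 m from the base axis. Payload 8.5 kg.
Tool frame: the origin (TCP) lies at the very end of the fingers, on their centre line; the grasp point (between the pads) lies 19 mm behind it; z points along the fingers, y is the line along which they close (so a half turn about z gives the same grasp; the last joint's range is limited). The gripper opens to 85 mm and grips with 20 to 120 N. Pads are 22 mm wide; open, the fingers measure 114 mm over their backs; the gripper's body (76 mm by 85 mm) begins 54 mm behind the grasp point. The pads swing forward as they close: fully open they stand 13 mm farther back than shut.
Start: joints at [-84.987, 21.807, 74.336, -0, 83.858, -12.336], TCP at [0.164, -0.525, 0.231] pointing down, gripper open.
Joint ranges: [-178.18, 178.18], [-50.72, 133.34], [12.68, 142.11], [-81.47, 261.47], [9.98, 163.14], [-165.26, 165.26]. Speed limits (degrees/s): [136.94, 136.94, 180, 180, 180, 180].

INTERFACE

Orientations are given as a 3x3 rotation matrix whose columns are the frame's x, y, z axes.
In Python, from rig import observe, cams, ticket gives the robot as it stands.
- The arm moves only by the tool move_arm, never from a script. Its arguments are lists of equal length, an entry for each row: "jaw": the finger opening in cm, from 0 to 8.54; "dp": the shift along the tool's x, y, z in cm, a list of three; "turn": the turn, a rotation vector about the tool's x, y, z in rad, a list of three. In form: {"jaw": [jaw, ...], "dp": [[tx, ty, tz], ...], "turn": [[wx, wy, wz], ...]}. A call has 1 to 12 rows; each row shifts and turns the commanded pose from where the row before left it, along the tool's axes as they then stand; what a row does not reach is not made up. A row lasts 1/12 s, in which the tool goes at most 41.7 mm and 7.16 degrees, less where a joint would pass 70% of its speed; a pose out of reach is approached as far as the arm can. A call is refused whole if a number of a shift passes 4.17 or a number of a turn 0.125, either way. A call with a gripper value outside its range is refused whole. The fingers move at their own pace and stop on an object; "force" is the grip in N (left out, the last holds). Time passes only in rows, so rows that do not move let the fingers close. It gives the time, the measured TCP pose, the force, the opening and the grip force at its end, in the units of the state.
- observe(): the state, without advancing time (a new reading comes with each control period).
- cams.get_image(name): name is "scene" or "top" or "wrist"; returns (picture, depth): 400x640x3 uint8, red, green, blue; 400x640 float32, m along the optical axis (not along the pixel's ray), 0 where there is no reading.
- cams.calibration(name): a dict with "vertical_fov" (degrees; the focal length in pixels is half the picture's height over the tangent of half this angle, whatever the lens; pixels are square), "cx", "cy" (the principal point, pixels), "view" (4x4, takes a point from world to camera coordinates); the wrist camera has in their place "tool_from_camera" (4x4, takes a point from camera to tool coordinates, whose origin is the TCP and whose axes are the flange's). Camera axes: x right, y up, looking along -z (the intrinsics and any distortion apply to the point x, -y, -z); pixel columns grow to the right and rows downward; lengths in m; the calibration is good to about 2 mm. A picture is of the moment at which its call begins: read the wrist's pose just before it. calibration takes no time and is no camera call.
- ticket.close_job(): hands the job in; it is judged then, once.
Trained networks look in the newest picture that a camera, given by its name, has taken for a name from the list of things; names that differ only in an ending like _2 or _b are one class to them, and where a whole thing is asked for, a point or a joint stands for the part that bears it (a point fixed in the world has none). Each returns a list of dicts, best first, with "p" (0 to 1); they miss things now and then, are a little off and sometimes report something else, mostly with a low value. They report only what shows in the picture. A call takes as long as a camera call.
- cams.spot_in(camera, query): "box" ([centre column, centre row, width, height] as shares, 0 to 1, of the picture: columns of its width, rows of its height, round what is visible of it).
- cams.outline_of(camera, query): "mask" (400x640 bool, what is visible of it) and "box" ([centre column, centre row, width, height] as shares, 0 to 1, of the picture: columns of its width, rows of its height, round what is visible of it).
- cams.mark_of(camera, query): "location" ([column, row] as shares, 0 to 1, of the picture: columns of its width, rows of its height: a listed point, or the origin of a listed thing).
The state is a dict: "time_s": time; "q": joint angles; "qvel": joint speeds; "joint_efforts": joint torques, N m; "position": TCP position; "tool_rot": TCP orientation; "ft_force": force on the tool from outside, world axes, zero at the start; "wrist_torque": the same for the moment, N m; "grip_width": finger opening in m; "gripper_force": force on a finger pad.
Only numpy, scipy, OpenCV 4.12 (cv2) and the standard library are available. Lean on these libraries where they do the work, as an engineer would, in place of code of your own. Each camera call takes 0.05 s, during which the arm holds its last target. There are 200 camera calls.

## Working session

There is one attempt and no reset: what is moved stays moved. The work goes in short steps, Python scripts to look and compute and a tool call to move; the robot and the scene stay as the last step left them, time stands still between calls to the robot, and variables do not carry over. Pictures are saved under pics/ and viewed, at most 10 in all, crops included, and the job is handed in when it is done.

Besides the shell and the picture viewer there is one more tool, called by a JSON object that holds its "api" and its "payload", one argument or row to a line. move_arm: Moves the arm, as the interface text tells. Its arguments: {"type":"object","properties":{"jaw":{"type":"array","items":{"type":"number"}},"dp":{"type":"array","items":{"type":"array","items":{"type":"number"}}},"turn":{"type":"array","items":{"type":"array","items":{"type":"number"}}},"force":{"type":"number"}},"required":["jaw","dp","turn"]}

```bash
mkdir -p pics; cat > h.py <<'E'
import numpy as np,cv2
from rig import observe,cams,ticket
def world(cam,u,v,d,st=None):
    c=cams.calibration(cam); f=200/np.tan(np.radians(c["vertical_fov"])/2)
    p=np.array([(u-c["cx"])/f*d,-(v-c["cy"])/f*d,-d,1])
    if cam=="wrist":
        q=(np.array(c["tool_from_camera"])@p)[:3]; return np.array(st["position"])+np.array(st["tool_rot"])@q
    return (np.linalg.inv(np.array(c["view"]))@p)[:3]
def snap(cam,name):
    st=observe(); im,d=cams.get_image(cam); cv2.imwrite(f"pics/{name}.png",im[:,:,::-1]); return st,im,d
def at(d,u,v,r=2):
    w=d[int(v)-r:int(v)+r+1,int(u)-r:int(u)+r+1]; w=w[w>0]; return np.median(w) if w.size else 0
E
python3 - <<'E'
from h import *
np.set_printoptions(precision=4,suppress=True)
print({k:v for k,v in cams.calibration("wrist").items()},{k:v for k,v in cams.calibration("top").items()})
for c in("top","wrist","scene"):
    st,im,d=snap(c,c+"0")
    for n in("dial","slot_a","slot_b","light","battery","tape","offcut"):
        for r in cams.mark_of(c,n)[:2]:
            u,v=r["location"][0]*640,r["location"][1]*400
            if not(2<u<637 and 2<v<397): continue
            print(c,n,round(r["p"],2),int(u),int(v),world(c,u,v,at(d,u,v),st))
print(st)
E
```

```text
{'vertical_fov': 66.68951432944559, 'cx': 315.7301260427127, 'cy': 196.985167570543, 'tool_from_camera': array([[ 0.0007,  0.9591,  0.2831,  0.0707],
       [ 1.    , -0.0007, -0.    , -0.0007],
       [ 0.0002,  0.2831, -0.9591, -0.1429],
       [ 0.    ,  0.    ,  0.    ,  1.    ]])} {'vertical_fov': 52.46595430647128, 'cx': 319.8991139094452, 'cy': 202.401888924042, 'view': array([[-0.0228, -0.9997, -0.001 ,  0.0458],
       [ 0.9948, -0.0228,  0.0997, -0.5622],
       [-0.0997,  0.0012,  0.995 , -0.9458],
       [ 0.    ,  0.    ,  0.    ,  1.    ]])}
top dial 0.72 283 240 [0.4725 0.1119 0.1375]
top dial 0.56 294 217 [0.5209 0.0872 0.1473]
top slot_a 0.76 268 232 [0.4911 0.1421 0.1369]
top slot_a 0.56 305 238 [0.4772 0.066  0.1369]
top slot_b 0.76 268 232 [0.4911 0.1421 0.1369]
top slot_b 0.56 305 238 [0.4772 0.066  0.1369]
top light 0.67 292 218 [0.5193 0.0902 0.1479]
top light 0.65 287 240 [0.4727 0.103  0.1374]
top battery 0.6 380 255 [ 0.434  -0.1032  0.0574]
top tape 0.62 192 233 [0.495  0.331  0.0489]
top offcut 0.82 392 203 [ 0.5539 -0.1384  0.0442]
scene dial 0.81 333 152
[... 240 characters left out ...]
 220 [ 0.4798 -0.1326  0.0389]
scene tape 0.55 414 177 [0.6371 0.2093 0.1241]
scene offcut 0.98 247 256 [ 0.5794 -0.1573  0.024 ]
{'time_s': 0.8, 'q': array([-84.9855,  21.8055,  74.3345,   0.0025,  83.8593, -12.3365]), 'qvel': array([-0.    ,  0.022 ,  0.0356,  0.0601,  0.0104,  0.0532]), 'joint_efforts': array([ -0.001 , -44.8305, -23.1447,  -0.0002,   0.0006,   0.    ]), 'position': array([ 0.164 , -0.525 ,  0.2313]), 'tool_rot': array([[ 0.9545,  0.2982,  0.    ],
       [ 0.2982, -0.9545, -0.    ],
       [ 0.    ,  0.    , -1.    ]]), 'ft_force': array([0.7219, 0.3563, 0.3554]), 'wrist_torque': array([-0.0268,  0.0155,  0.0111]), 'gripper_force': 0.0, 'grip_width': 0.08527531306265676}
```

```bash
python3 -c "
import cv2
a=cv2.imread('pics/top0.png')
cv2.imwrite('pics/topc.png',cv2.resize(a[120:320,160:430],(800,593),interpolation=cv2.INTER_CUBIC))"
```

```text
(no output)
```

View pics/topc.png

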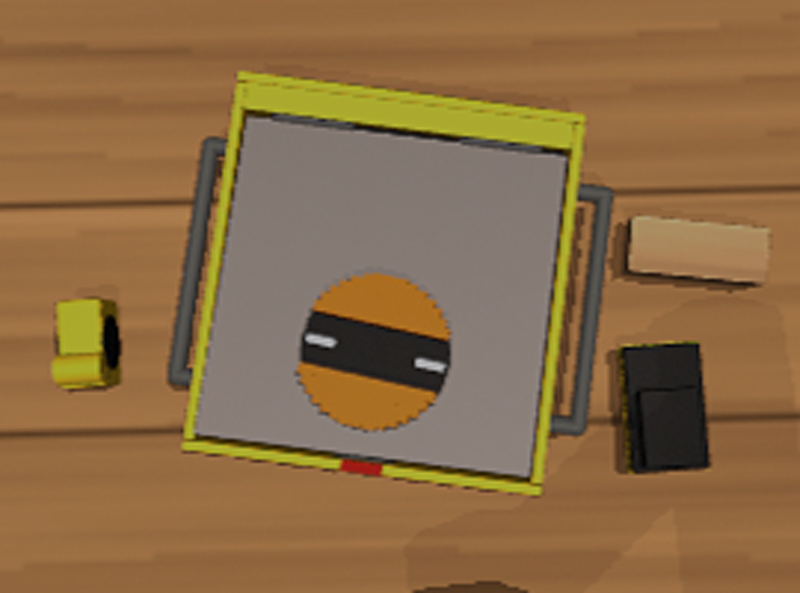

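View pics/scene0.png

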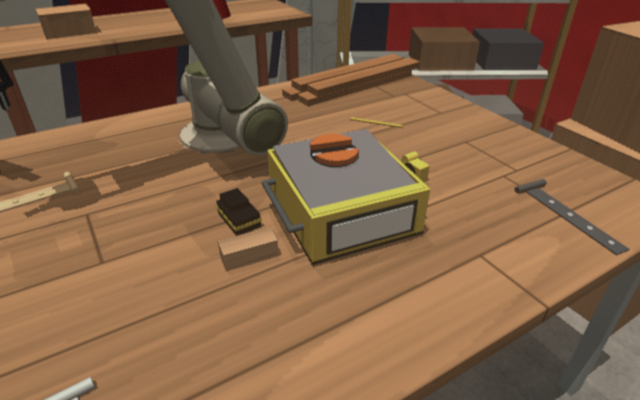

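The top view shows the slot running from crop (302,340) to (448,365) and the red mark at (361,467). So slot_a is the right end, at about (0.477, 0.066). I'll turn the tool counterclockwise on the way there, which leaves joint 6 room for the quarter turn.

```bash
cat >> h.py <<'E'
from scipy.spatial.transform import Rotation as Ro
def plan(target,yaw_x,n,R=None,p=None):
    "n rows to target with tool x at yaw_x deg, tool down; prints dp (cm) & turn z"
    st=observe(); R=np.array(st["tool_rot"]); p=np.array(st["position"])
    y0=np.degrees(np.arctan2(R[1,0],R[0,0])); dy=(yaw_x-y0)
    w=-np.radians(dy)/n; step=(np.array(target)-p)/n
    for i in range(n):
        print([round(float(x),2) for x in R.T@step*100],end=","); R=R@Ro.from_rotvec([0,0,w]).as_matrix()
    print("\nturn",round(w,4),"per row, rows",n)
E
python3 - <<'E'
from h import *
im=cv2.imread("pics/top0.png")[:,:,::-1].astype(int); _,d=cams.get_image("top")
m=(im[...,0]>130)&(im[...,1]<130)&(im[...,1]>70)&(im[...,2]<60); m[:200]=0;m[280:]=0;m[:,:250]=0;m[:,320:]=0
v,u=np.nonzero(m); P=np.array([world("top",a,b,d[b,a]) for a,b in zip(u,v)]); P=P[P[:,2]>.14]
(c,r)=cv2.minEnclosingCircle(P[:,:2].astype(np.float32)); print(len(P),c,r,P[:,2].mean())
plan([.478,.068,.231],169.6,24)
E
```

```text
1191 (0.4742397964000702, 0.0965873971581459) 0.06312301754951477 0.15646593283773697
[1.99, -1.97, 0.0],[2.19, -1.74, 0.0],[2.37, -1.48, 0.0],[2.52, -1.21, 0.0],[2.64, -0.93, 0.0],[2.72, -0.63, 0.0],[2.78, -0.33, 0.0],[2.8, -0.02, 0.0],[2.78, 0.29, 0.0],[2.73, 0.6, 0.0],[2.65, 0.9, 0.0],[2.53, 1.18, 0.0],[2.39, 1.46, 0.0],[2.21, 1.71, 0.0],[2.01, 1.94, 0.0],[1.78, 2.15, 0.0],[1.53, 2.34, 0.0],[1.26, 2.49, 0.0],[0.98, 2.62, 0.0],[0.69, 2.71, 0.0],[0.38, 2.77, 0.0],[0.07, 2.79, 0.0],[-0.23, 2.79, 0.0],[-0.54, 2.74, 0.0],
turn -0.1107 per row, rows 24
```

{"api": "move_arm", "payload": {
  "jaw": [0,0,0,0,0,0,0,0,0,0,0,0],
  "dp": [
    [2,-2,0],
    [2.2,-1.75,0],
    [2.4,-1.5,0],
    [2.5,-1.2,0],
    [2.65,-0.95,0],
    [2.7,-0.65,0],
    [2.8,-0.35,0],
    [2.8,0,0],
    [2.8,0.3,0],
    [2.7,0.6,0],
    [2.65,0.9,0],
    [2.5,1.2,0]
  ],
  "turn": [
    [0,0,-0.11],
    [0,0,-0.11],
    [0,0,-0.11],
    [0,0,-0.11],
    [0,0,-0.11],
    [0,0,-0.11],
    [0,0,-0.11],
    [0,0,-0.11],
    [0,0,-0.11],
    [0,0,-0.11],
    [0,0,-0.11],
    [0,0,-0.11]
  ]
}}

```text
time_s: 2.25
position: [0.3228, -0.2272, 0.2315]
tool_rot: [[-0.057, 0.998, 0.0], [0.998, 0.057, -0.0], [-0.0, 0.0, -1.0]]
ft_force: [1.0, -0.1, 0.2]
grip_width: -0.0002
gripper_force: 0.0
```

{"api": "move_arm", "payload": {
  "jaw": [0,0,0,0,0,0,0,0,0,0,0,0],
  "dp": [
    [2.4,1.45,0],
    [2.2,1.7,0],
    [2,1.95,0],
    [1.8,2.15,0],
    [1.55,2.35,0],
    [1.25,2.5,0],
    [1,2.6,0],
    [0.7,2.7,0],
    [0.4,2.75,0],
    [0.1,2.8,0],
    [-0.25,2.8,0],
    [-0.5,2.7,0]
  ],
  "turn": [
    [0,0,-0.11],
    [0,0,-0.11],
    [0,0,-0.11],
    [0,0,-0.11],
    [0,0,-0.11],
    [0,0,-0.11],
    [0,0,-0.11],
    [0,0,-0.11],
    [0,0,-0.11],
    [0,0,-0.11],
    [0,0,-0.11],
    [0,0,-0.11]
  ]
}}

```text
time_s: 3.25
position: [0.4824, 0.0676, 0.2314]
tool_rot: [[-0.981, 0.192, 0.0], [0.192, 0.981, -0.0], [-0.0, -0.0, -1.0]]
ft_force: [-0.1, -0.0, 0.7]
grip_width: 0.0002
gripper_force: 0.0
```

```bash
python3 - <<'E'
from h import *
np.set_printoptions(precision=4,suppress=True)
st,im,d=snap("wrist","w1"); print(st["time_s"],st["q"],st["position"],st["tool_rot"],st["ft_force"],st["grip_width"])
for n in("dial","slot_a"):
    for r in cams.mark_of("wrist",n)[:2]:
        u,v=r["location"][0]*640,r["location"][1]*400
        if 2<u<637 and 2<v<397: print(n,round(r["p"],2),int(u),int(v),world("wrist",u,v,at(d,u,v),st))
np.savez("w1.npz",d=d,**{k:st[k] for k in("position","tool_rot")})
E
```

```text
3.25 [ -5.9827  15.479   83.9024  -0.0018  80.6012 -84.9168] [0.4824 0.0676 0.2314] [[-0.9814  0.1919  0.0003]
 [ 0.1919  0.9814 -0.0001]
 [-0.0003 -0.     -1.    ]] [-0.1452 -0.0314  0.6966] 0.00016600993268138747
dial 0.85 361 185 [0.4761 0.1062 0.1382]
dial 0.5 407 186 [0.4842 0.1422 0.1385]
slot_a 0.89 405 185 [0.4832 0.1405 0.1384]
slot_a 0.78 318 184 [0.469  0.0723 0.1392]
```

View pics/w1.png

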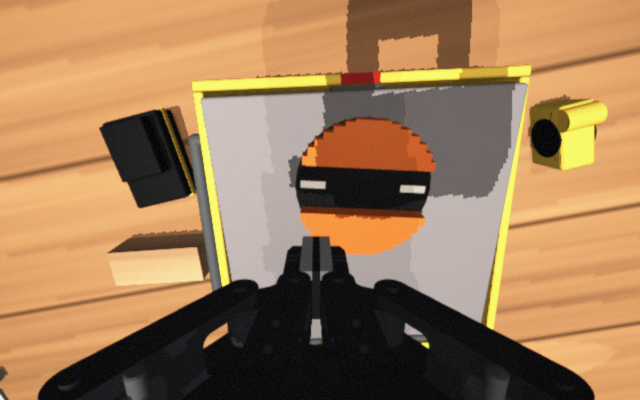

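```bash
cat >> h.py <<'E'
def grid(cam,d,st):
    v,u=np.mgrid[:400,:640]; c=cams.calibration(cam); f=200/np.tan(np.radians(c["vertical_fov"])/2)
    p=np.stack([(u-c["cx"])/f*d,-(v-c["cy"])/f*d,-d,np.ones_like(d)],-1)
    if cam=="wrist":
        return (p@np.array(c["tool_from_camera"]).T)[...,:3]@np.array(st["tool_rot"]).T+np.array(st["position"])
    return (p@np.linalg.inv(np.array(c["view"])).T)[...,:3]
def slotfit(cam,im,d,st):
    G=grid(cam,d,st); im=im.astype(int)
    near=np.hypot(G[...,0]-.478,G[...,1]-.105)<.08
    o=near&(im[...,0]>90)&(im[...,0]>2.2*im[...,2])&(im[...,0]>1.35*im[...,1])&(G[...,2]>.13)
    fl=near&(im.max(2)<60)&(G[...,2]>.125)&(G[...,2]<.147)&(np.hypot(G[...,0]-.478,G[...,1]-.105)<.05)
    A=G[o]; B=G[fl]
    (c,r)=cv2.minEnclosingCircle(A[:,:2].astype(np.float32))
    rect=cv2.minAreaRect(B[:,:2].astype(np.float32))
    print(cam,"orange",len(A),np.percentile(A[:,2],[5,50,95]),"circle",c,r)
    m=np.median(B,0);U=np.linalg.svd(B[:,:2]-B[:,:2].mean(0),full_matrices=False)[2][0]
    print(" floor",len(B),"mean",B.mean(0),"rect",rect,"dir",U*np.sign(U[1]))
E
python3 - <<'E'
from h import *
np.set_printoptions(precision=4,suppress=True)
z=np.load("w1.npz"); slotfit("wrist",cv2.imread("pics/w1.png")[:,:,::-1],z["d"],z)
im,d=cams.get_image("top"); slotfit("top",im,d,None)
# fingertip in the wrist view
st=observe();c=cams.calibration("wrist");T=np.linalg.inv(c["tool_from_camera"]);f=200/np.tan(np.radians(c["vertical_fov"])/2)
q=T@[0,0,0,1];print("tcp px",c["cx"]-f*q[0]/q[2],c["cy"]+f*q[1]/q[2])
G=grid("wrist",z["d"],z);print("tip",G[240,316],G[250,316],z["d"][240,316])
E
```

```text
wrist orange 9687 [0.1462 0.1538 0.1571] circle (0.4762735366821289, 0.09554032981395721) 0.07040275633335114
 floor 4347 mean [0.4786 0.1048 0.1381] rect ((0.4788129925727844, 0.10475044697523117), (0.09986023604869843, 0.03385620936751366), 76.04191589355469) dir [0.2383 0.9712]
top orange 688 [0.9972 0.9972 0.9972] circle (0.4659373164176941, 0.03411364555358887) 9.999999747378752e-05
  return _methods._mean(a, axis=axis, dtype=dtype,
  ret = um.true_divide(
h.py:37: RuntimeWarning: Mean of empty slice.
  m=np.median(B,0);U=np.linalg.svd(B[:,:2]-B[:,:2].mean(0),full_matrices=False)[2][0]
Traceback (most recent call last):
  File "h.py", line 37, in slotfit
    m=np.median(B,0);U=np.linalg.svd(B[:,:2]-B[:,:2].mean(0),full_matrices=False)[2][0]
                       ~~~~~~~~~~~~~~~~~~~~~~~~~~~~~~~~~~~~~~~~~~~~~~~~~~~~~~~~~~~~~^^^
IndexError: index 0 is out of bounds for axis 0 with size 0
```

The wrist view shows the slot at rows 170–210, with dashes at (313,185) and (412,188), parallel to tool y. The axis is at about (0.4765, 0.1055) and slot_a at about (0.469, 0.071). I'll lower the tips into the slot mouth next.

{"api": "move_arm", "payload": {
  "jaw": [0,0,0,0,0,0,0],
  "dp": [
    [0.7,0,1],
    [0.7,0,2],
    [0,0,2],
    [0,0,2],
    [0,0,0.8],
    [0,0,0.5],
    [0,0,0]
  ],
  "turn": [
    [0,0,0.025],
    [0,0,0],
    [0,0,0],
    [0,0,0],
    [0,0,0],
    [0,0,0],
    [0,0,0]
  ]
}}

```text
time_s: 4.03
position: [0.468, 0.0685, 0.1481]
tool_rot: [[-0.975, 0.223, -0.001], [0.223, 0.975, 0.0], [0.001, -0.0, -1.0]]
ft_force: [0.3, -0.3, 0.2]
grip_width: 0.0001
gripper_force: 0.0
```

```bash
python3 - <<'E'
from h import *
np.set_printoptions(precision=4,suppress=True)
st,im,d=snap("wrist","w2"); print(st["time_s"],st["q"],st["position"],st["ft_force"],st["wrist_torque"])
E
```

```text
4.0333 [ -6.0563  19.1097  93.9107  -0.0042  67.0279 -83.1478] [0.468  0.0685 0.1481] [ 0.3449 -0.2857  0.2285] [ 0.0071 -0.0153 -0.0192]
```

View pics/w2.png

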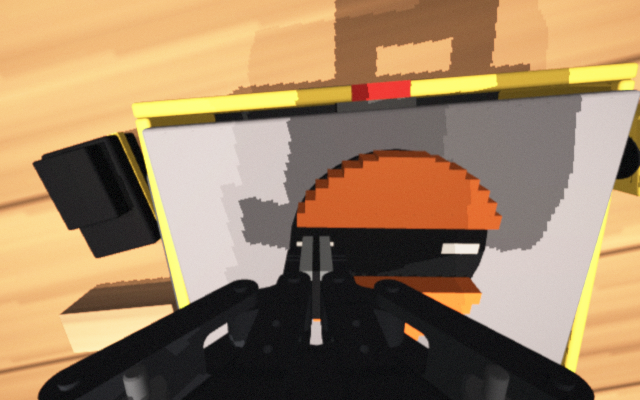

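The fingertips are inside the slot, between the walls at rows 229 and 277 and close to the leading wall, with no contact yet. Now I'll press down.

{"api": "move_arm", "payload": {
  "jaw": [0,0,0,0,0,0,0],
  "dp": [
    [-0.2,0,0.4],
    [0,0,0.5],
    [0,0,0.5],
    [0,0,0.4],
    [0,0,0.4],
    [0,0,0.15],
    [0,0,0]
  ],
  "turn": [
    [0,0,0],
    [0,0,0],
    [0,0,0],
    [0,0,0],
    [0,0,0],
    [0,0,0],
    [0,0,0]
  ]
}}

```text
time_s: 4.67
position: [0.47, 0.0686, 0.1249]
tool_rot: [[-0.975, 0.222, -0.0], [0.222, 0.975, -0.0], [0.0, -0.0, -1.0]]
ft_force: [-3.5, -1.0, 7.6]
grip_width: 0.0001
gripper_force: 3.8
```

{"api": "move_arm", "payload": {
  "jaw": [0,0,0],
  "dp": [
    [0,0,0.1],
    [0,0,0.1],
    [0,0,0]
  ],
  "turn": [
    [0,0,0],
    [0,0,0],
    [0,0,0]
  ]
}}

```text
time_s: 4.92
position: [0.4704, 0.0685, 0.1238]
tool_rot: [[-0.975, 0.222, 0.001], [0.222, 0.975, -0.001], [-0.001, -0.0, -1.0]]
ft_force: [-3.9, -0.9, 11.9]
grip_width: 0.0001
gripper_force: 5.9
```

The hatch is at the bottom: floor z is 0.124 and the force is 12 N. Next I'll close the gap to the leading wall and start turning.

{"api": "move_arm", "payload": {
  "jaw": [0,0,0,0,0,0,0,0],
  "dp": [
    [0.3,0,0],
    [0.3,0,0],
    [0.3,0,0],
    [0.3,0.08,0],
    [0.3,0.08,0],
    [0.3,0.08,0],
    [0.3,0.08,0],
    [0,0,0]
  ],
  "turn": [
    [0,0,0],
    [0,0,0],
    [0,0,0],
    [0,0,0.08],
    [0,0,0.08],
    [0,0,0.08],
    [0,0,0.08],
    [0,0,0]
  ]
}}

```text
time_s: 5.58
position: [0.452, 0.0773, 0.1238]
tool_rot: [[-0.854, 0.521, 0.003], [0.521, 0.854, -0.001], [-0.003, 0.001, -1.0]]
ft_force: [-0.8, -2.6, 9.6]
grip_width: -0.0001
gripper_force: 4.9
```

{"api": "move_arm", "payload": {
  "jaw": [0,0,0,0,0,0,0],
  "dp": [
    [0.3,0.07,0.1],
    [0.3,0.07,0],
    [0.3,0.07,0],
    [0.3,0.07,0],
    [0.3,0.07,0],
    [0.3,0.07,0],
    [0,0,0]
  ],
  "turn": [
    [0,0,0.08],
    [0,0,0.08],
    [0,0,0.08],
    [0,0,0.08],
    [0,0,0.08],
    [0,0,0.08],
    [0,0,0]
  ]
}}

```text
time_s: 6.17
position: [0.4413, 0.0925, 0.1234]
tool_rot: [[-0.517, 0.856, 0.003], [0.856, 0.517, -0.001], [-0.003, 0.002, -1.0]]
ft_force: [-5.8, -3.4, 20.0]
grip_width: -0.0001
gripper_force: 9.7
```

```bash
python3 - <<'E'
from h import *
np.set_printoptions(precision=4,suppress=True)
st,im,d=snap("wrist","w3"); print(st["time_s"],st["q"],st["position"],st["ft_force"],st["wrist_torque"])
E
```

```text
6.1667 [ -3.2179  18.9887  99.3363  -0.0833  61.5203 -34.3085] [0.4413 0.0925 0.1234] [-5.8265 -3.3999 20.0217] [-0.432   0.8968 -0.0934]
```

View pics/w3.png

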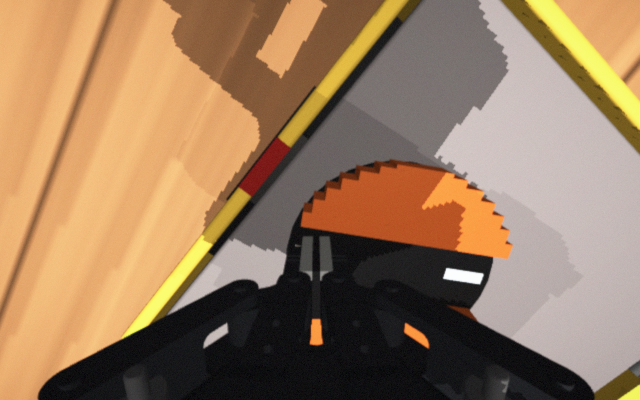

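The dial has followed. The slot is at about 57° of cam angle (front wall from (305,212) to (510,258)) and the hatch is still down. I'll carry on to the stop.

{"api": "move_arm", "payload": {
  "jaw": [0,0,0,0,0,0,0,0],
  "dp": [
    [0.3,0.07,-0.05],
    [0.3,0.07,0],
    [0.3,0.07,0],
    [0.3,0.07,0],
    [0.3,0.07,0],
    [0.3,0.07,0],
    [0.3,0.07,0],
    [0,0,0]
  ],
  "turn": [
    [0,0,0.08],
    [0,0,0.08],
    [0,0,0.08],
    [0,0,0.08],
    [0,0,0.08],
    [0,0,0.08],
    [0,0,0.08],
    [0,0,0]
  ]
}}

```text
time_s: 6.88
position: [0.4394, 0.1142, 0.1235]
tool_rot: [[0.017, 1.0, 0.001], [1.0, -0.017, -0.0], [-0.0, 0.001, -1.0]]
ft_force: [-4.3, 0.1, 16.7]
grip_width: -0.0002
gripper_force: 8.1
```

{"api": "move_arm", "payload": {
  "jaw": [0,0,0,0],
  "dp": [
    [0.2,0.05,0],
    [0.15,0.04,0],
    [0.15,0.04,0],
    [0,0,0]
  ],
  "turn": [
    [0,0,0.05],
    [0,0,0.04],
    [0,0,0.03],
    [0,0,0]
  ]
}}

```text
time_s: 7.22
position: [0.441, 0.1181, 0.1235]
tool_rot: [[0.134, 0.991, 0.001], [0.991, -0.133, -0.003], [-0.002, 0.002, -1.0]]
ft_force: [-6.2, -8.0, 16.4]
grip_width: 0.0003
gripper_force: 8.2
```

```bash
python3 - <<'E'
from h import *
np.set_printoptions(precision=4,suppress=True)
st,im,d=snap("wrist","w4"); print(st["time_s"],st["position"],st["ft_force"],st["wrist_torque"])
E
```

```text
7.2167 [0.441  0.1181 0.1235] [-6.1719 -7.9602 16.3593] [-1.1943  0.9377  0.0071]
```

View pics/w4.png

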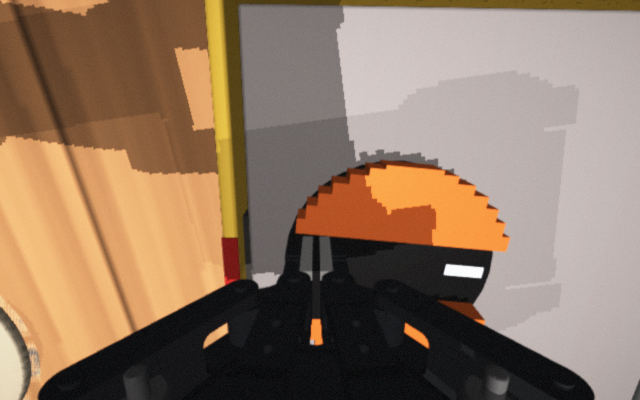

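The slot now points past the light's x axis towards the red mark (230,255). The tangential resistance has risen to 8 N, so it's at the stop. I'll nudge it once more, ease off, then lift out.

{"api": "move_arm", "payload": {
  "jaw": [0,0,0,0,0,0,0,0,0,0],
  "dp": [
    [0.15,0.02,0],
    [0,0,0],
    [-0.4,0,0],
    [-0.3,0,0],
    [0,0,-0.3],
    [0,0,-0.5],
    [0,0,-0.8],
    [0,0,-2],
    [0,0,-3],
    [0,0,-3.5]
  ],
  "turn": [
    [0,0,0],
    [0,0,0],
    [0,0,0],
    [0,0,0],
    [0,0,0],
    [0,0,0],
    [0,0,0],
    [0,0,0],
    [0,0,0],
    [0,0,0]
  ]
}}

```text
time_s: 8.1
position: [0.4393, 0.1134, 0.2236]
tool_rot: [[0.133, 0.991, -0.004], [0.991, -0.133, -0.0], [-0.001, -0.004, -1.0]]
ft_force: [0.5, -0.6, -0.1]
grip_width: 0.0
gripper_force: 0.0
```

{"api": "move_arm", "payload": {
  "jaw": [0,0,0,0,0,0,0,0,0,0,0,0],
  "dp": [
    [-3,0,-2],
    [-3.5,0,-1],
    [-3.5,0,0],
    [-3.5,0,0],
    [-3.5,0,0],
    [-3.5,0,0],
    [-3.5,0,0],
    [-3.5,0,0],
    [-2,0,0],
    [-1,0,0],
    [0,0,0],
    [0,0,0]
  ],
  "turn": [
    [0,0,0],
    [0,0,0],
    [0,0,0],
    [0,0,0],
    [0,0,0],
    [0,0,0],
    [0,0,0],
    [0,0,0],
    [0,0,0],
    [0,0,0],
    [0,0,0],
    [0,0,0]
  ]
}}

```text
time_s: 9.1
position: [0.3998, -0.1882, 0.2532]
tool_rot: [[0.133, 0.991, -0.0], [0.991, -0.133, 0.001], [0.001, -0.0, -1.0]]
ft_force: [-0.8, 1.3, 0.8]
grip_width: 0.0
gripper_force: 0.0
```

```bash
python3 - <<'E'
from h import *
np.set_printoptions(precision=4,suppress=True)
st,im,d=snap("top","top5"); print(st["time_s"],st["position"],st["ft_force"])
cv2.imwrite('pics/top5c.png',cv2.resize(im[120:320,160:430,::-1],(800,593),interpolation=cv2.INTER_CUBIC))
for n in("dial","slot_a","battery","tape","offcut"):
    for r in cams.mark_of("top",n)[:2]:
        u,v=r["location"][0]*640,r["location"][1]*400
        print(n,round(r["p"],2),int(u),int(v),world("top",u,v,at(d,u,v)))
E
```

```text
9.1 [ 0.3998 -0.1882  0.2532] [-0.8077  1.2611  0.8401]
dial 0.92 288 241 [0.4708 0.1028 0.13  ]
slot_a 0.86 286 222 [0.5125 0.106  0.128 ]
slot_a 0.7 286 254 [0.4433 0.1073 0.1311]
battery 0.85 381 253 [ 0.4387 -0.1055  0.057 ]
tape 0.83 196 233 [0.4952 0.327  0.0352]
offcut 0.98 388 202 [ 0.5585 -0.1294  0.044 ]
offcut 0.43 288 253 [0.4463 0.1027 0.1307]
```

View pics/top5c.png

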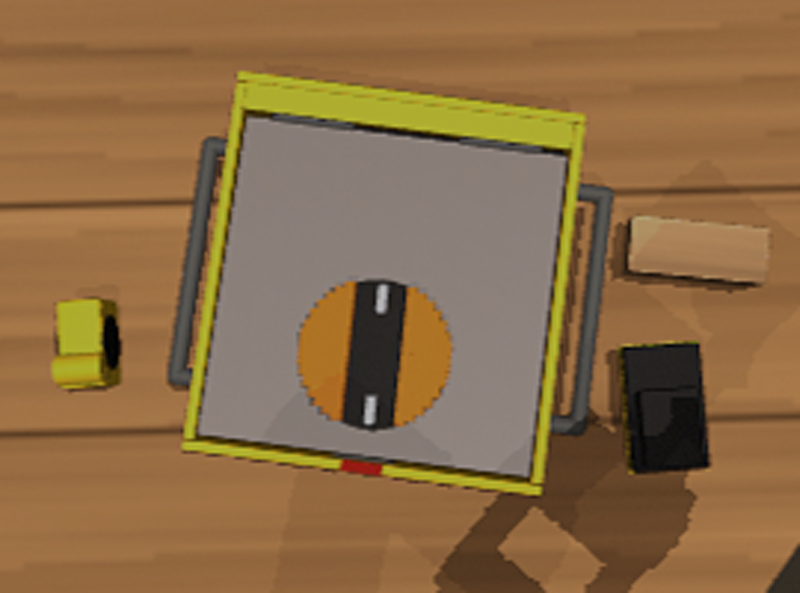

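The slot now lies along the light's x axis, from (382,297) to (370,410), pointing at the red mark. The slot floor measures about 0.130 m high, about 0.035 rad of hatch angle, so it's locked. The loose items haven't visibly moved and the arm is clear.

```bash
python3 -c "
from rig import ticket
print(ticket.close_job())"
```

```text
the job is handed in; nothing more can be done
None
```

The job is handed in: the hatch is pressed shut and locked, the fastener is turned about 90° clockwise (possibly a few degrees short of its stop, past the locking angle), the arm is clear, and the loose items look unmoved.

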